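# Show a doming punch to the inspection camera

### The arm

A 6-joint arm with a two-finger parallel gripper is mounted at the origin on the work surface. World frame = base frame: x ahead of the robot, y to its left, z up, the work surface at z = 0. Lengths are in m, angles in rad, forces in N, time in s.
With the tool pointing down it reaches from about 0.275 to 0.85 m from the base axis. Payload 19 kg.
Tool frame: the origin (TCP) lies midway between the tips of the shut fingers; the grasp point (between the pads) lies 19 mm behind it (hold_point_z is the distance from the TCP to the grasp point, in m); z points along the fingers, x is the direction in which the jaws open and shut, and the axes are right-handed (so a half turn about z gives the same grasp; the last joint's range is limited). The gripper opens to 85 mm and grips with 20 to 120 N. Pads are 22 mm wide; open, the fingers measure 114 mm over their backs; the gripper's body (76 mm by 85 mm) begins 54 mm behind the grasp point. The pads swing forward as they close: fully open they stand 13 mm farther back than shut.
Start: joints at [1.189, 0.15, 1.437, -0, 1.554, -0.134], TCP at [0.141, 0.557, 0.195] pointing down, gripper open.
Joint ranges: [-2.8, 2.8], [-0.68, 2.1], [0.12, 2.68], [-1.39, 4.53], [0.16, 2.79], [-2.81, 2.81]. Speed limits (rad/s): [1.89, 1.89, 2.22, 3.01, 3.01, 3.01].

### API

Orientations are given as a unit quaternion [w, x, y, z].
In Python, from workcell import get_obs, capture, camera_info, hand_in, hold_point_z gives the robot as it stands.
- The arm moves only by the shell command python3 -m inch 'ROWS' [FORCE]. ROWS is JSON, a list of rows, each an object of numbers: "tx", "ty", "tz": the shift along the tool's x, y, z in units of 25 mm (1.0 is 25 mm); "ax", "ay", "az": the turn, a rotation vector about the tool's x, y, z in units of 5 degrees (1.0 is 5 degrees); "jaw": the finger opening in mm, from 0 to 85.4. In form: [{"tx": .., "ty": .., "tz": .., "ax": .., "ay": .., "az": .., "jaw": ..}, ...]. A call has exactly 5 rows; each row is the pose to reach, as a shift and turn from the pose measured when the call began, along the tool's axes at that moment; what a row does not reach only later rows make up. A row lasts 1/12 s, in which the tool goes at most 41.7 mm and 7.16 degrees, less where a joint would pass 70% of its speed; a pose out of reach is approached as far as the arm can. A call with a gripper value outside its range is refused whole. The fingers move at their own pace and stop on an object; FORCE is the grip in N (left out, the last holds). Time passes only in rows, so rows that repeat a pose let the fingers close, or fill a call up. It gives the time, the measured TCP pose, the force and the opening at its end, in the units of the state.
- get_obs(): the state, without advancing time (a new reading comes with each control period).
- capture(name): name is "side" or "top"; returns (picture, depth): 480x640x3 uint8, red, green, blue; 480x640 float32, m along the optical axis (not along the pixel's ray), 0 where there is no reading.
- camera_info(name): a dict with "fx", "fy", "cx", "cy" (pixels), "position" and "attitude" of the camera in the world. Camera axes: x right, y up, looking along -z (the intrinsics and any distortion apply to the point x, -y, -z); pixel columns grow to the right and rows downward; lengths in m; the calibration is good to about 2 mm. A picture is of the moment at which its call begins. camera_info takes no time and is no camera call.
- hand_in(): hands the job in, once; it reports no verdict.
The state is a dict: "time_s": time; "joint_positions": joint angles; "qd": joint speeds; "tau": joint torques, N m; "tcp_pos": TCP position; "tool_rot": TCP orientation; "force": force on the tool from outside, world axes, zero at the start; "wrist_torque": the same for the moment, N m; "width": opening from 0.0 (shut) to 1.0 (fully open).
Only numpy, scipy, OpenCV 4.12 (cv2) and the standard library are available. Lean on these libraries where they do the work, as an engineer would, in place of code of your own. Each camera call takes 0.05 s, during which the arm holds its last target. There are 200 camera calls.

### The job

First turn the inspection lamp's dial until its yellow pointer stands at the red mark. Then take the brass-ball punch out of the rack and hold it up to the inspection camera, the tip of the ball on the lens's line of sight 80 mm in front of the glass and the shank in line with it, pointing straight at the lens. Finish while holding it still there in the gripper, the dial still at the mark, without touching the camera or its stand or shifting the other punches, the jar or the cup.

Things in the scene. Friction and masses are not known exactly. Their poses are not given: they have to be found in the camera images.
- lamp_dial (a joint): Angle of the black lamp dial on top of the grey lamp box (box 130 x 120 x 50 mm, fixed on the bench). 0 when the pointer is along the box's own +x; grows as the dial turns clockwise seen from above; stops at -2.3 and 2.3 rad. Stays where it is left (friction about 0.04 N m).
- dial_grip (a point): Point on the dial's vertical axis at the height to grip, 83 mm above the bench. The dial is a skirt 52 mm across and 8 mm high (its top 60 mm above the bench) carrying a bar grip 44 mm long, 14 mm wide, its top 90 mm above the bench. Own x axis: along the bar, towards the pointer end; z up. Pinch the bar across its 14 mm width from above and turn.
- dial_pointer (a point): Point in line with the dial's yellow pointer, 38 mm from the dial axis, over the white scale; turns with the dial.
- mark (a point): The red mark on the white scale round the dial (18 x 6 mm, radial), at 38 mm from the dial axis: the dial is set when dial_pointer lies over this point. From the start the dial has to turn 0.5 to 1.5 rad clockwise seen from above.
- ball_punch_center (a point): Brass-ball doming punch, loose, about 170 g: steel square shank 12 x 12 x 120 mm, brass ball 22 mm across on its end. This point: its balance point on the centre line, 65 mm from the ball's tip, 74 mm from the plain end, 46 mm above the bench as it lies. Own x along the shank towards the ball (away from the robot), z up as it lies. Grip the shank here, from above, between the rails.
- ball_punch_face (a point): The tip of the brass ball, the place to be inspected, 65 mm along x from ball_punch_center.
- rack: Wooden rack fixed on the bench: foot 112 x 236 x 10 mm, origin at the bench. Two rails 12 mm thick along its y, at x = -46 and +34 mm, 68 mm clear between; punches lie along its x in notches 16 mm wide, 9 mm deep, at y = -75, 0 and 75 mm; notch floors 40 mm, rail tops 49 mm above the bench. Lift punches straight up. Which punch lies where varies.
- focus (a point): The inspection spot in the air, 80 mm in front of the lens on its line of sight, 190 to 250 mm above the bench. Own x axis: from the spot straight to the lens, rising 30 degrees from level, away from the robot; y level; z square to both, upwards.
- lens (a point): Middle of the front glass of the inspection camera's lens, 80 mm along focus's x. Round the lens a ring light 72 mm across, its face 4 mm behind the glass; behind it the blue camera body 56 x 56 mm, from 45 to 115 mm behind the glass.
- camera_stand: Camera stand fixed on the bench. Origin on the bench straight below the inspection spot; own x towards the stand. Foot 150 x 150 x 18 mm centred at x = 235, y = 70 mm, post 24 mm across, 408 mm high at x = 220, y = 70 mm; a short bar joins it to the camera.
- ball_punch: The same brass-ball punch as a body; origin and axes as ball_punch_center.
- camera_head: The camera with lens and ring light, on the stand's post, at a height that varies; origin and axes as focus (that is, the origin lies in the air at the inspection spot). It stays put in the run.
- square_punch_center (a point): Bystander punch with a 22 mm dark steel cube head, same shank, lying in the rack; centre of mass on the centre line.
- cone_punch_center (a point): Bystander punch with a white cone head, 22 mm across, same shank, lying in the rack; centre of mass on the centre line.
- jar_center (a point): Closed jar of polish with an orange cap, 56 mm across, 65 mm high, on the bench; this point at half height.
- cup_center (a point): Open aluminium cup 68 mm across, 70 mm high, on the bench; this point at half height.
Mind the look-alikes: they are no part of the job. Leave any green look-alike of the ball_punch alone.

How it is judged:
On the way, in this order (a step that is already met when the one before it is completed fails the run):
1. the lamp dial's pointer stands at the red mark (horizontal distance between dial_pointer and mark below 0.0045 m), for 0.3 s.
2. the brass-ball punch is lifted clear of the rack in the gripper (height (world z) of ball_punch_center above 0.09 m and contact force between the fingers and ball_punch above 1 N), for 0.2 s.
At the end, for the whole second after the job is handed in: Dial pointer within 4.5 mm of the red mark (about 7 degrees); tip of the brass ball within 16 mm of the spot 80 mm in front of the lens; shank within 10 degrees of the line of sight, ball towards the lens; punch held still in the gripper, touching nothing else (horizontal distance between dial_pointer and mark below 0.0045 m and distance between ball_punch_face and focus below 0.016 m and angle between the x axis of ball_punch and the x axis of focus, either way round below 0.18 rad and x of ball_punch_center in the frame of focus below -0.04 m and height (world z) of ball_punch_center above 0.12 m and contact force between the fingers and ball_punch above 1 N and contact force between ball_punch and rack below 0.1 N and contact force between ball_punch and camera_stand below 0.1 N and linear speed of ball_punch below 0.02 m/s and angular speed of ball_punch below 0.2 rad/s); the arm keeps its last pose, push and grip.
It fails at once if the square-headed punch is moved more than 15 mm (distance of square_punch_center from where it was at the start of the episode above 0.015 m).
It fails at once if the cone-headed punch is moved more than 15 mm (distance of cone_punch_center from where it was at the start of the episode above 0.015 m).
It fails at once if the jar is moved more than 15 mm (distance of jar_center from where it was at the start of the episode above 0.015 m).
It fails at once if the cup is moved more than 15 mm (distance of cup_center from where it was at the start of the episode above 0.015 m).
It fails at once if the camera or its stand is touched (over 1 N) (contact force between any of the arm, the fingers, ball_punch and camera_stand above 1 N).
It also fails if it takes over 53 s, if anything falls off the work surface, if the arm or the gripper's body presses on something with over 40 N, if the wrist force passes 120 N, or if a joint passes its speed limit or range.

## Working session

There is one attempt and no reset: what is moved stays moved. The work goes in short steps, Python scripts to look and compute and a shell command to move; the robot and the scene stay as the last step left them, time stands still between calls to the robot, and variables do not carry over. Pictures are saved under pics/ and viewed, about 8 in all and at most 12, crops included, and the job is handed in when it is done.

```bash
mkdir -p pics; ls
cat > h.py <<'E'
import numpy as np, cv2
from workcell import *
from scipy.spatial.transform import Rotation as R
def rot(q): return R.from_quat([q[1],q[2],q[3],q[0]])
def att(c):
    a=np.array(c["attitude"]); return rot(a).as_matrix() if a.size==4 else a.reshape(3,3)
def ray(c,u,v):
    d=np.array([(u-c["cx"])/c["fx"],-(v-c["cy"])/c["fy"],-1.0]); return att(c)@d
def onz(c,u,v,z):
    d=ray(c,u,v);p=np.array(c["position"]);return p+d*(z-p[2])/d[2]
def cloud(c,dep):
    v,u=np.mgrid[:480,:640]
    d=np.stack([(u-c["cx"])/c["fx"],-(v-c["cy"])/c["fy"],-np.ones(u.shape)],-1)*dep[...,None]
    return d@att(c).T+np.array(c["position"])
def todelta(p,Rt):
    """tool shift/turn units to reach TCP p, orientation Rt (matrix)"""
    o=get_obs();R0=rot(o["tool_rot"]).as_matrix()
    return (R0.T@(np.array(p)-o["tcp_pos"])/0.025).round(3),(np.degrees(R.from_matrix(R0.T@Rt).as_rotvec())/5).round(3)
E
python3 - <<'E'
from h import *
print(get_obs(),hold_point_z)
for n in("side","top"):
    print(n,camera_info(n)); p,d=capture(n); np.savez(f"{n}0.npz",p=p,d=d); cv2.imwrite(f"pics/{n}0.png",p[...,::-1])
E
```

```text
pics
{'time_s': 0.0, 'joint_positions': array([ 1.18902879e+00,  1.50958989e-01,  1.43802840e+00, -2.69042982e-05,
        1.55379342e+00, -1.33995303e-01]), 'qd': array([ 1.25088629e-03, -5.89089103e-04,  1.66092941e-04, -2.17494054e-03,
       -8.95899601e-05,  1.48247005e-04]), 'tau': array([-1.99579728e-03, -7.13065052e+01, -5.70870423e+01, -3.11363528e-04,
        9.15378478e-03, -8.75008823e-05]), 'tcp_pos': array([0.14093254, 0.55716145, 0.19449218]), 'tool_rot': array([ 3.10672462e-04,  7.89063982e-01,  6.14310736e-01, -5.06545441e-04]), 'force': array([-0.29849015,  0.20412167,  0.22676596]), 'wrist_torque': array([-0.03153318, -0.00684103,  0.00815819]), 'width': 0.9987168510200019} 0.0187
side {'fx': 489.00124623863337, 'fy': 489.00124623863337, 'cx': 316.71781908050923, 'cy': 235.60209325480156, 'position': array([ 0.18493449, -0.72387439,  0.82464214]), 'attitude': array([ 0.9004603 ,  0.38413221, -0.08953535, -0.18329514])}
top {'fx': 569.3296023413891, 'fy': 569.3296023413891, 'cx': 309.9841033007716, 'cy': 247.89486362159542, 'position': array([ 0.37340127, -0.06481246,  1.251252  ]), 'attitude': array([-0.70044293, -0.03085649,  0.04615141,  0.71154594])}
```

View pics/top0.png

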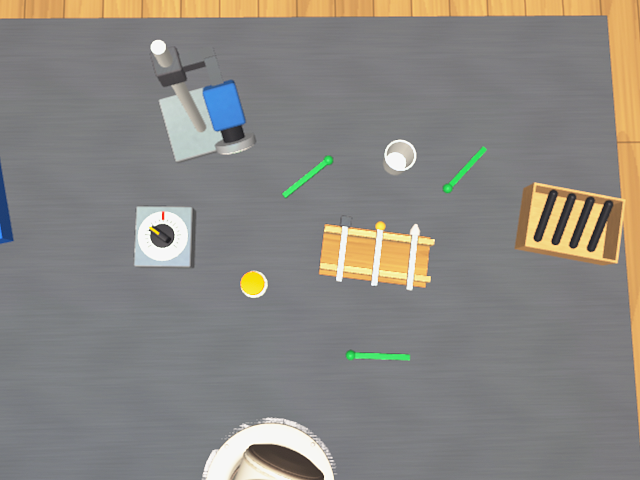

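View pics/side0.png

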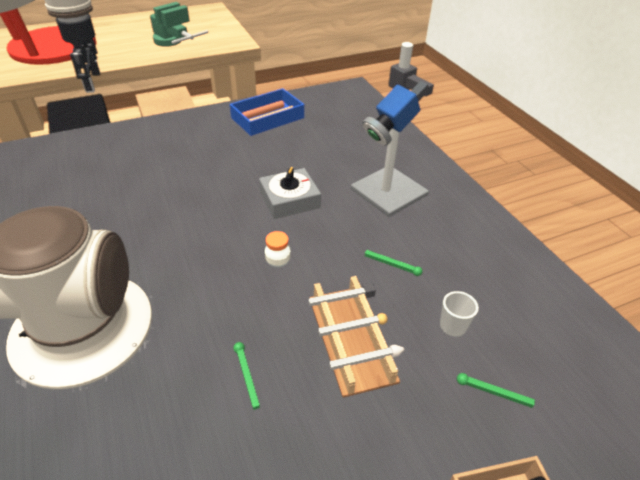

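Top view: dial at (162,236) with its yellow pointer end near (151,229) and the red mark at (163,215). The rack holds three punches: dark cube (346,220), yellow ball (380,226), white cone (415,230). The green look-alikes are at (330,160), (447,188) and (350,355). The ball punch is the middle one in the rack; I'll check it in an enlarged crop.

Run:
```python
from h import *
t=np.load("top0.npz");s=np.load("side0.npz");T=camera_info("top");S=camera_info("side")
a=cv2.resize(t["p"][200:275,130:200],None,fx=5,fy=5,interpolation=cv2.INTER_NEAREST)
b=cv2.resize(t["p"][210:295,315:440],None,fx=3.3,fy=3.3,interpolation=cv2.INTER_NEAREST)
H=375;b=cv2.resize(b,(int(b.shape[1]*H/b.shape[0]),H))
b=b[:, :440]
cv2.imwrite("pics/crop1.png",np.hstack([a,b])[...,::-1])
X=cloud(T,t["d"]);Y=cloud(S,s["d"])
def m(img,lo,hi,box):
    h=cv2.cvtColor(img,cv2.COLOR_RGB2HSV);k=cv2.inRange(h,lo,hi);z=np.zeros_like(k);u0,v0,u1,v1=box;z[v0:v1,u0:u1]=k[v0:v1,u0:u1];return z>0
for n,img,C,boxes in(("top",t["p"],X,dict(dial=(135,205,195,270),ball=(370,215,392,236),cap=(235,265,275,305),cam=(200,75,250,135))),("side",s["p"],Y,dict(dial=(260,160,325,215),ball=(374,310,392,328),cap=(260,230,295,265),cam=(370,85,425,135)))):
    for name,key,lo,hi in(("red","dial",(0,120,80),(8,255,255)),("yellow","dial",(15,120,80),(35,255,255)),("blk","dial",(0,0,0),(180,255,60)),("white","dial",(0,0,225),(180,30,255)),("ball","ball",(15,110,80),(35,255,255)),("cap","cap",(3,120,80),(30,255,255)),("blue","cam",(100,120,60),(125,255,255))):
        k=m(img,lo,hi,boxes[key]); v,u=np.nonzero(k)
        if len(u): 
            P=C[k]; print(n,name,len(u),"px",u.mean().round(1),v.mean().round(1),"med",np.median(P,0).round(4),"zrange",np.percentile(P[:,2],[5,95]).round(3), (u.min(),u.max(),v.min(),v.max()))
# rack top points heights
k=np.zeros((480,640),bool);k[200:300,310:445]=1
P=X[k]; print("bench z",np.median(P[:,2]),"rails pts",P[(P[:,2]>.035)].shape)
for v in(220,190): pass
for uv in((145,262),(191,262),(191,208),(137,208)): print("box corner",onz(T,*uv,.05).round(4), "depth", X[uv[1],uv[0]].round(4))
```

```text
top red 16 px 162.5 215.5 med [0.5778 0.2192 0.0541] zrange [0.051 0.058] (np.int64(162), np.int64(163), np.int64(212), np.int64(219))
top yellow 37 px 154.1 230.3 med [0.5416 0.2275 0.09  ] zrange [0.085 0.093] (np.int64(149), np.int64(159), np.int64(227), np.int64(234))
top blk 63 px 165.1 235.3 med [0.53   0.2045 0.0818] zrange [0.059 0.091] (np.int64(151), np.int64(173), np.int64(225), np.int64(244))
top white 1445 px 162.6 236.3 med [0.5318 0.2178 0.0516] zrange [0.048 0.056] (np.int64(138), np.int64(187), np.int64(211), np.int64(260))
top ball 97 px 380.0 226.8 med [ 0.5485 -0.2419  0.0515] zrange [0.008 0.057] (np.int64(370), np.int64(391), np.int64(221), np.int64(235))
top cap 438 px 251.9 282.8 med [0.4316 0.0302 0.0642] zrange [0.06  0.068] (np.int64(240), np.int64(264), np.int64(271), np.int64(294))
top blue 1492 px 223.6 105.6 med [0.7112 0.0531 0.3389] zrange [0.323 0.354] (np.int64(203), np.int64(244), np.int64(80), np.int64(130))
side red 4 px 305.5 179.8 med [0.5784 0.2161 0.0548] zrange [0.054 0.058] (np.int64(304), np.int64(307), np.int64(179), np.int64(180))
side y
[... 425 characters left out ...]
382.5 318.2 med [ 0.5487 -0.2504  0.0529] zrange [0.046 0.058] (np.int64(378), np.int64(386), np.int64(313), np.int64(323))
side cap 357 px 276.6 240.0 med [0.4302 0.0241 0.0648] zrange [0.053 0.067] (np.int64(265), np.int64(288), np.int64(231), np.int64(249))
side blue 1115 px 399.1 106.2 med [0.7129 0.0344 0.3304] zrange [0.296 0.352] (np.int64(377), np.int64(418), np.int64(85), np.int64(130))
bench z 0.0023281501270763227 rails pts (2510, 3)
box corner [0.4798 0.2558 0.05  ] depth [0.4798 0.2556 0.0507]
box corner [0.4784 0.1594 0.05  ] depth [0.4798 0.1624 0.034 ]
box corner [0.5938 0.1601 0.05  ] depth [0.5942 0.1605 0.0479]
box corner [0.5953 0.2744 0.05  ] depth [0.595  0.2739 0.0516]
```

View pics/crop1.png

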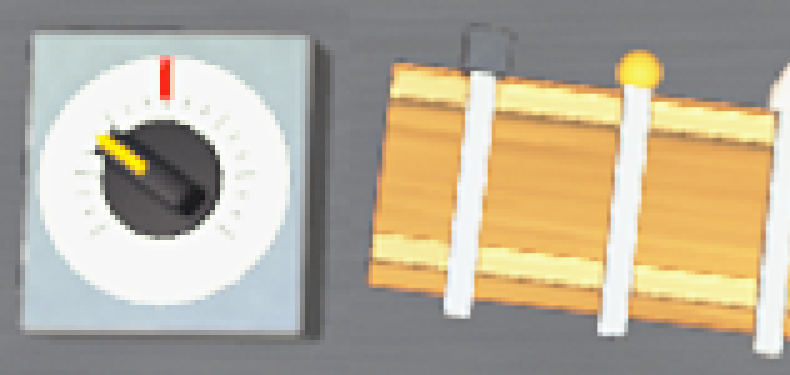

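Crop: the brass ball is on the middle punch, so that's the target, with the cube on the left and the cone on the right. The dial's yellow pointer points up-left and the red mark is straight up, so the turn is clockwise. Next: dial angles, punch line and lens pose.

Run:
```python
from h import *
t=np.load("top0.npz");s=np.load("side0.npz");T=camera_info("top");S=camera_info("side")
X=cloud(T,t["d"]);Y=cloud(S,s["d"])
c=onz(T,162.5,236,.0515);print("dial c",c)
mk=onz(T,162.5,215.5,.0515);print("mark",mk,np.linalg.norm(mk-c),"ang",np.degrees(np.arctan2(*(mk-c)[[1,0]])))
h=cv2.cvtColor(t["p"],cv2.COLOR_RGB2HSV);k=cv2.inRange(h,(15,120,80),(35,255,255));z=np.zeros_like(k);z[205:270,135:195]=k[205:270,135:195]
v,u=np.nonzero(z);P=np.array([onz(T,a,b,.09) for a,b in zip(u,v)])[:,:2]
w,V=np.linalg.eigh(np.cov(P.T));e=V[:,1];e*=np.sign(e@(P.mean(0)-c[:2]));q=P.mean(0)-c[:2]
print("pointer mean",P.mean(0),"dir",np.degrees(np.arctan2(e[1],e[0])),"from c",np.degrees(np.arctan2(q[1],q[0])),"off",np.cross(e,q))
# top-of-bar black px
for n,img,C,b in(("top",t["p"],X,(205,270,135,195)),("side",s["p"],Y,(150,215,255,330))):
    g=np.zeros((480,640),bool);g[b[0]:b[1],b[2]:b[3]]=1
    B=C[g&(C[...,2]>.083)&(C[...,2]<.097)];w,V=np.linalg.eigh(np.cov(B[:,:2].T));print(n,"bar top",len(B),B.mean(0).round(4),np.degrees(np.arctan2(V[1,1],V[0,1])),np.ptp((B[:,:2]-B[:,:2].mean(0))@V,axis=0))
# punches: shank points
g=np.zeros((480,640),bool);g[222:295,360:395]=1
hs=h;W=g&(h[...,1]<40)&(h[...,2]>190)
v,u=np.nonzero(W);P=np.array([onz(T,a,b,.052) for a,b in zip(u,v)])[:,:2]
w,V=np.linalg.eigh(np.cov(P.T));e=V[:,1]*np.sign(V[0,1]);tt=(P-P.mean(0))@e
print("shank mean",P.mean(0),"yaw",np.degrees(np.arctan2(e[1],e[0])),"ends",P.mean(0)+e*tt.min(),P.mean(0)+e*tt.max(),"z",np.median(X[W][:,2]))
k=cv2.inRange(h,(20,150,120),(35,255,255));z=np.zeros_like(k);z[215:233,370:392]=k[215:233,370:392];v,u=np.nonzero(z);print("ball c top",onz(T,u.mean(),v.mean(),.047),len(u))
# camera head
for n,img,C,b in(("top",t["p"],X,(75,135,195,255)),("side",s["p"],Y,(80,140,360,425))):
    hh=cv2.cvtColor(img,cv2.COLOR_RGB2HSV);k=cv2.erode(cv2.inRange(hh,(100,120,60),(125,255,255)),np.ones((3,3)))>0
    g=np.zeros((480,640),bool);g[b[0]:b[1],b[2]:b[3]]=1;B=C[g&k&(C[...,2]>.2)]
    from numpy.random import default_rng
    r=default_rng(0)
    left=B
    for _ in range(3):
        if len(left)<60: break
        best=None
        for i in range(400):
            p=left[r.choice(len(left),3,0)];nn=np.cross(p[1]-p[0],p[2]-p[0]);l=np.linalg.norm(nn)
            if l<1e-5: continue
            m=abs((left-p[0])@(nn/l))<.003
            if best is None or m.sum()>best.sum(): best=m
        Q=left[best];cc=Q.mean(0);U,s_,Vt=np.linalg.svd(Q-cc);nn=Vt[2]*np.sign(Vt[2]@(camera_info(n)["position"]-cc))
        print(n,"plane",len(Q),"c",cc.round(4),"n",nn.round(3),"elev",np.degrees(np.arcsin(nn[2])).round(1),"yaw",np.degrees(np.arctan2(nn[1],nn[0])).round(1));left=left[~best]
a=s["p"][75:160,355:435];a=cv2.resize(a,None,fx=6,fy=6,interpolation=cv2.INTER_NEAREST)
cv2.imwrite("pics/crop2.png",a[...,::-1])
```

```text
dial c [0.53429797 0.21944298 0.0515    ]
mark [0.57817377 0.2199347  0.0515    ] 0.0438785559200006 ang 0.6420959534030772
pointer mean [0.54115368 0.22749188] dir 54.45366818053274 from c 49.57704845278181 off -0.0008988032342156062
top bar top 147 [0.5358 0.2202 0.0892] 53.02748300733636 [0.0138785  0.04579955]
side bar top 71 [0.5333 0.2148 0.0891] 52.52538943785158 [0.01413241 0.04858179]
shank mean [ 0.48210659 -0.23311662] yaw -7.985920751295887 ends [ 0.42328966 -0.22486518] [ 0.54227094 -0.24155709] z 0.05082010760508737
ball c top [ 0.55121003 -0.24313642  0.047     ] 55
top plane 1173 c [0.7105 0.053  0.3389] n [-0.482 -0.132  0.866] elev 60.0 yaw -164.7
top plane 67 c [0.7152 0.0562 0.3409] n [-0.396 -0.343  0.852] elev 58.4 yaw -139.1
top plane 32 c [0.7177 0.0545 0.3454] n [-0.469  0.057  0.881] elev 61.8 yaw 173.1
side plane 561 c [0.7071 0.0453 0.3369] n [-0.476 -0.179  0.861] elev 59.4 yaw -159.4
side plane 326 c [0.7218 0.0267 0.3169] n [ 0.252 -0.968  0.013] elev 0.7 yaw -75.4<stdin>:9: DeprecationWarning: Arrays of 2-dimensional vectors are deprecated. Use arrays of 3-dimensional vectors instead. (deprecated in NumPy 2.0)
```

View pics/crop2.png

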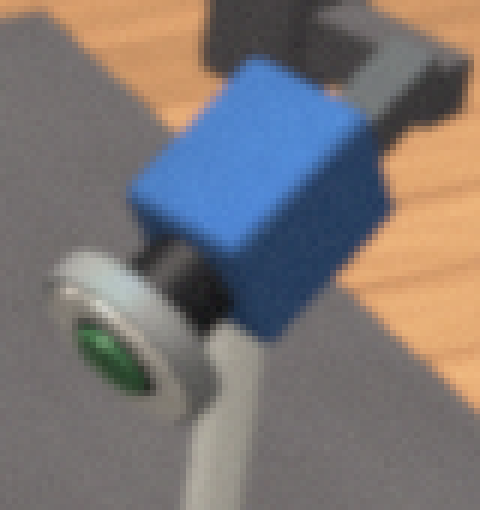

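Crop 2: ring light at about crop (130,340), green lens glass at crop (117,357), which is image (374.5,134.5), with the blue body behind it. I'll check the lens position on that pixel and compute the move to hover over the dial.

```bash
cat >> h.py <<'E'
def down(yawdeg):
    c,s=np.cos(np.radians(yawdeg)),np.sin(np.radians(yawdeg)); return np.array([[c,s,0],[s,-c,0],[0,0,-1.]])
E
python3 - <<'E'
from h import *
S=camera_info("side");s=np.load("side0.npz")
y=np.radians(15);ax=np.array([np.cos(y)*.866,np.sin(y)*.866,.5]);n=np.array([-.5*np.cos(y),-.5*np.sin(y),.866])
L=np.array([.7105,.053,.3389])-.028*n-.08*ax;print("lens",L,"focus",L-.08*ax)
d=att(S).T@(L-S["position"]);print("lens px",S["cx"]-S["fx"]*d[0]/d[2],S["cy"]+S["fy"]*d[1]/d[2])
print("depth pts",[cloud(S,s["d"])[v,u].round(4) for u,v in((374,134),(375,135),(373,133))])
print(todelta([.5345,.219,.15],down(143.2)))
E
```

```text
lens [0.65710362 0.03869248 0.274652  ] focus [0.59018428 0.0207615  0.234652  ]
lens px 372.8096042252032 134.77615322113888
depth pts [array([0.6523, 0.0267, 0.2846]), array([0.654 , 0.0251, 0.2827]), array([0.652 , 0.0305, 0.2848])]
(array([-9.253, 18.579,  1.79 ]), array([-8.0000e-03,  1.0000e-02, -1.3479e+01]))
```

```bash
python3 -m inch '[{"tx":-0.6,"ty":1.2,"jaw":60},{"tx":-1.2,"ty":2.4,"jaw":60},{"tx":-1.8,"ty":3.7,"jaw":60},{"tx":-2.5,"ty":5,"jaw":60},{"tx":-3.1,"ty":6.2,"jaw":60}]' 40
python3 -m inch '[{"tx":-0.6,"ty":1.2,"jaw":60},{"tx":-1.2,"ty":2.4,"jaw":60},{"tx":-1.8,"ty":3.7,"jaw":60},{"tx":-2.5,"ty":5,"jaw":60},{"tx":-3.1,"ty":6.2,"jaw":60}]'
python3 -m inch '[{"tx":-0.6,"ty":1.2,"jaw":60},{"tx":-1.2,"ty":2.4,"jaw":60},{"tx":-1.8,"ty":3.7,"jaw":60},{"tx":-2.5,"ty":5,"jaw":60},{"tx":-3.1,"ty":6.2,"jaw":60}]'
python3 -m inch '[{"az":-1.4,"jaw":60},{"az":-2.8,"jaw":60},{"az":-4.2,"jaw":60},{"az":-5.6,"jaw":60},{"az":-6.8,"jaw":60}]'
python3 -m inch '[{"az":-1.4,"jaw":60},{"az":-2.8,"jaw":60},{"az":-4.2,"jaw":60},{"az":-5.6,"jaw":60},{"az":-6.5,"jaw":60}]'
python3 -c "
from h import *
print(todelta([.5345,.219,.15],down(143.2)))
p,d=capture('side');cv2.imwrite('pics/s1.png',cv2.resize(p[40:240,180:440],None,fx=3,fy=3)[...,::-1])"
```

```text
(array([-9.253, 18.579,  1.79 ]), array([-8.0000e-03,  1.0000e-02, -1.3479e+01]))schema error: expected keys tx, ty, tz, ax, ay, az, jaw
schema error: expected keys tx, ty, tz, ax, ay, az, jaw
schema error: expected keys tx, ty, tz, ax, ay, az, jaw
schema error: expected keys tx, ty, tz, ax, ay, az, jaw
schema error: expected keys tx, ty, tz, ax, ay, az, jaw
```

View pics/s1.png

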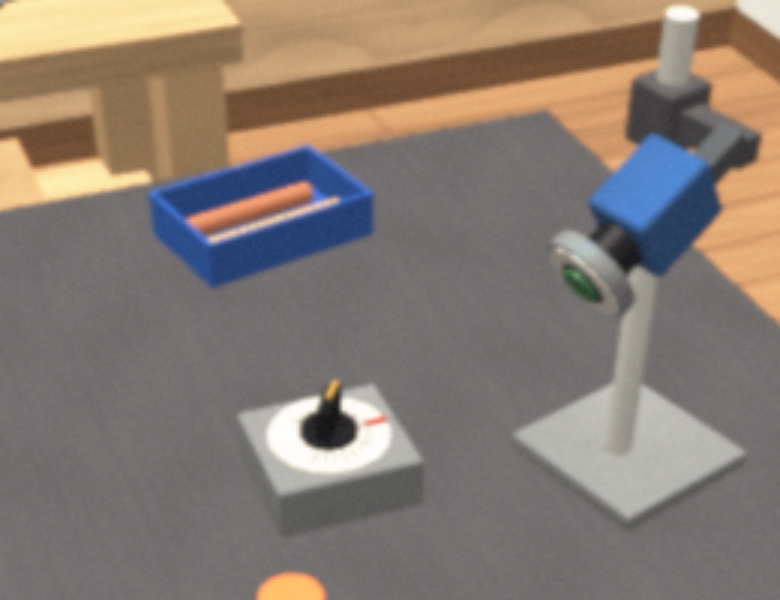

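The calls were refused because every row needs all seven keys, so the scene is unchanged (dial at crop (330,425), no arm in view). Retyping the rows in full.

```bash
python3 -m inch '[{"tx":-0.6,"ty":1.2,"tz":0,"ax":0,"ay":0,"az":0,"jaw":60},{"tx":-1.2,"ty":2.4,"tz":0,"ax":0,"ay":0,"az":0,"jaw":60},{"tx":-1.8,"ty":3.7,"tz":0,"ax":0,"ay":0,"az":0,"jaw":60},{"tx":-2.5,"ty":5,"tz":0,"ax":0,"ay":0,"az":0,"jaw":60},{"tx":-3.1,"ty":6.2,"tz":0,"ax":0,"ay":0,"az":0,"jaw":60}]' 40
python3 -m inch '[{"tx":-0.6,"ty":1.2,"tz":0,"ax":0,"ay":0,"az":0,"jaw":60},{"tx":-1.2,"ty":2.4,"tz":0,"ax":0,"ay":0,"az":0,"jaw":60},{"tx":-1.8,"ty":3.7,"tz":0,"ax":0,"ay":0,"az":0,"jaw":60},{"tx":-2.5,"ty":5,"tz":0,"ax":0,"ay":0,"az":0,"jaw":60},{"tx":-3.1,"ty":6.2,"tz":0,"ax":0,"ay":0,"az":0,"jaw":60}]'
python3 -m inch '[{"tx":-0.6,"ty":1.2,"tz":0,"ax":0,"ay":0,"az":0,"jaw":60},{"tx":-1.2,"ty":2.4,"tz":0,"ax":0,"ay":0,"az":0,"jaw":60},{"tx":-1.8,"ty":3.7,"tz":0,"ax":0,"ay":0,"az":0,"jaw":60},{"tx":-2.5,"ty":5,"tz":0,"ax":0,"ay":0,"az":0,"jaw":60},{"tx":-3.1,"ty":6.2,"tz":0,"ax":0,"ay":0,"az":0,"jaw":60}]'
python3 -m inch '[{"tx":0,"ty":0,"tz":0,"ax":0,"ay":0,"az":-1.4,"jaw":60},{"tx":0,"ty":0,"tz":0,"ax":0,"ay":0,"az":-2.8,"jaw":60},{"tx":0,"ty":0,"tz":0,"ax":0,"ay":0,"az":-4.2,"jaw":60},{"tx":0,"ty":0,"tz":0,"ax":0,"ay":0,"az":-5.6,"jaw":60},{"tx":0,"ty":0,"tz":0,"ax":0,"ay":0,"az":-6.8,"jaw":60}]'
python3 -m inch '[{"tx":0,"ty":0,"tz":0,"ax":0,"ay":0,"az":-1.4,"jaw":60},{"tx":0,"ty":0,"tz":0,"ax":0,"ay":0,"az":-2.8,"jaw":60},{"tx":0,"ty":0,"tz":0,"ax":0,"ay":0,"az":-4.2,"jaw":60},{"tx":0,"ty":0,"tz":0,"ax":0,"ay":0,"az":-5.6,"jaw":60},{"tx":0,"ty":0,"tz":0,"ax":0,"ay":0,"az":-6.5,"jaw":60}]'
python3 -c "
from h import *
print(todelta([.5345,.219,.15],down(143.2)))"
```

```text
time_s: 0.57
tcp_pos: [0.2732, 0.4425, 0.1945]
tool_rot: [0.0, 0.789, 0.614, -0.001]
force: [0.1, -0.1, 0.4]
width: 0.706
time_s: 0.98
tcp_pos: [0.4056, 0.3278, 0.1945]
tool_rot: [0.0, 0.789, 0.614, -0.001]
force: [-0.4, 0.3, 0.5]
width: 0.706
time_s: 1.4
tcp_pos: [0.5381, 0.2129, 0.1944]
tool_rot: [0.0, 0.789, 0.614, -0.001]
force: [-0.2, 0.1, -0.4]
width: 0.697
time_s: 1.82
tcp_pos: [0.5381, 0.2127, 0.1941]
tool_rot: [-0.0, 0.573, 0.82, -0.001]
force: [0.0, 0.4, -0.4]
width: 0.703
time_s: 2.23
tcp_pos: [0.5379, 0.2127, 0.1939]
tool_rot: [-0.001, 0.317, 0.948, -0.001]
force: [-0.3, 1.1, 0.5]
width: 0.703
(array([0.261, 0.124, 1.754]), array([-0.028, -0.004, -0.032]))
```

```bash
python3 -m inch '[{"tx":0.26,"ty":0.12,"tz":0.5,"ax":0,"ay":0,"az":0,"jaw":45},{"tx":0.26,"ty":0.12,"tz":1.5,"ax":0,"ay":0,"az":0,"jaw":45},{"tx":0.26,"ty":0.12,"tz":2.5,"ax":0,"ay":0,"az":0,"jaw":45},{"tx":0.26,"ty":0.12,"tz":3.0,"ax":0,"ay":0,"az":0,"jaw":45},{"tx":0.26,"ty":0.12,"tz":3.3,"ax":0,"ay":0,"az":0,"jaw":45}]' 40
python3 -m inch '[{"tx":0,"ty":0,"tz":0.5,"ax":0,"ay":0,"az":0,"jaw":45},{"tx":0,"ty":0,"tz":0.9,"ax":0,"ay":0,"az":0,"jaw":45},{"tx":0,"ty":0,"tz":1.3,"ax":0,"ay":0,"az":0,"jaw":45},{"tx":0,"ty":0,"tz":1.6,"ax":0,"ay":0,"az":0,"jaw":45},{"tx":0,"ty":0,"tz":1.85,"ax":0,"ay":0,"az":0,"jaw":45}]'
python3 -c "
from h import *
print(todelta([.5345,.219,.064],down(143.2)))"
python3 -m inch '[{"tx":0,"ty":0,"tz":0,"ax":0,"ay":0,"az":0,"jaw":30},{"tx":0,"ty":0,"tz":0,"ax":0,"ay":0,"az":0,"jaw":20},{"tx":0,"ty":0,"tz":0,"ax":0,"ay":0,"az":0,"jaw":10},{"tx":0,"ty":0,"tz":0,"ax":0,"ay":0,"az":0,"jaw":10},{"tx":0,"ty":0,"tz":0,"ax":0,"ay":0,"az":0,"jaw":10}]'
```

```text
time_s: 2.65
tcp_pos: [0.5332, 0.2189, 0.1088]
tool_rot: [-0.002, 0.318, 0.948, -0.002]
force: [0.1, -0.6, 0.8]
width: 0.524
time_s: 3.07
tcp_pos: [0.5331, 0.2188, 0.0621]
tool_rot: [-0.002, 0.318, 0.948, -0.002]
force: [-0.1, -0.1, -0.1]
width: 0.528
(array([-0.04 ,  0.042, -0.078]), array([-0.055, -0.026, -0.056]))
time_s: 3.48
tcp_pos: [0.5333, 0.2188, 0.0626]
tool_rot: [-0.002, 0.318, 0.948, -0.002]
force: [0.0, 0.4, -0.6]
width: 0.12
```

Opening 0.12 is about 10 mm, less than the 14 mm bar, so I'll close further and see where the fingers stop.

```bash
python3 -m inch '[{"tx":0,"ty":0,"tz":0,"ax":0,"ay":0,"az":0,"jaw":0},{"tx":0,"ty":0,"tz":0,"ax":0,"ay":0,"az":0,"jaw":0},{"tx":0,"ty":0,"tz":0,"ax":0,"ay":0,"az":0,"jaw":0},{"tx":0,"ty":0,"tz":0,"ax":0,"ay":0,"az":0,"jaw":0},{"tx":0,"ty":0,"tz":0,"ax":0,"ay":0,"az":0,"jaw":0}]' 40
python3 -c "
from h import *
print(get_obs()['width'])
p,d=capture('side');cv2.imwrite('pics/s2.png',cv2.resize(p[90:230,210:370],None,fx=4,fy=4)[...,::-1])"
```

```text
time_s: 3.9
tcp_pos: [0.5333, 0.2188, 0.0626]
tool_rot: [-0.001, 0.318, 0.948, -0.002]
force: [-0.4, 0.7, 0.2]
width: 0.001
0.00108621073970343
```

View pics/s2.png

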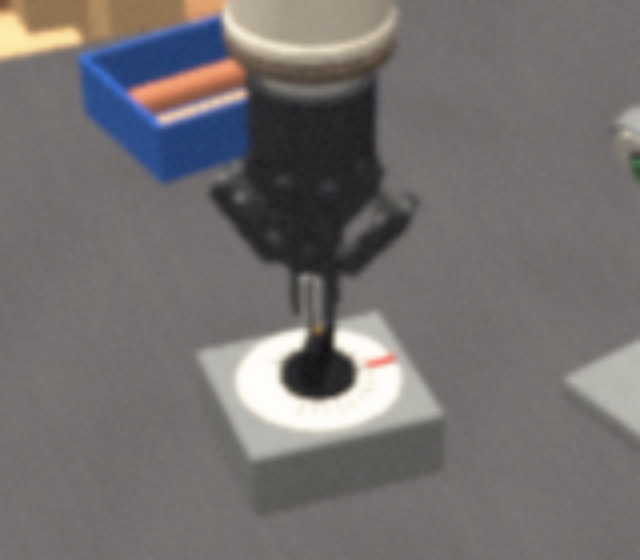

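The fingers (crop (312,330)) closed fully without the bar between them, so they stand above or behind it. I'll compare the projected TCP with what is seen.

Run:
```python
from h import *
S=camera_info("side");T=camera_info("top");o=get_obs()
def pr(c,P):
    d=att(c).T@(np.array(P)-c["position"]);return np.array([c["cx"]-c["fx"]*d[0]/d[2],c["cy"]+c["fy"]*d[1]/d[2]]).round(1)
p=o["tcp_pos"];print(p)
for dz in(0,.02,.03,.04,.05):
    q=pr(S,p+[0,0,dz]);print(dz,q,"crop",(q-[210,90])*4,"top",pr(T,p+[0,0,dz]))
print("dial axis z.09",(pr(S,[.5345,.219,.09])-[210,90])*4,"z.06",(pr(S,[.5345,.219,.06])-[210,90])*4)
p,d=capture('top');cv2.imwrite('pics/t2.png',cv2.resize(p[195:275,115:215],None,fx=5,fy=5)[...,::-1])
s,d=capture('side');C=cloud(S,d);print([ (v,C[v,288].round(3)) for v in range(150,186,3)])
```

```text
[0.53328127 0.2188465  0.06254276]
0 [288.5 180.9] crop [314.  363.6] top [161.5 235.8]
0.02 [288.3 174.6] crop [313.2 338.4] top [159.2 234.5]
0.03 [288.3 171.4] crop [313.2 325.6] top [158.  233.9]
0.04 [288.2 168.1] crop [312.8 312.4] top [156.8 233.2]
0.05 [288.1 164.8] crop [312.4 299.2] top [155.6 232.6]
dial axis z.09 [314.8 328. ] z.06 [315.6 366.4]
[(150, array([0.528, 0.202, 0.168])), (153, array([0.53 , 0.208, 0.155])), (156, array([0.529, 0.207, 0.147])), (159, array([0.529, 0.207, 0.139])), (162, array([0.529, 0.207, 0.13 ])), (165, array([0.528, 0.206, 0.122])), (168, array([0.529, 0.209, 0.11 ])), (171, array([0.528, 0.207, 0.103])), (174, array([0.53 , 0.211, 0.09 ])), (177, array([0.525, 0.2  , 0.09 ])), (180, array([0.524, 0.196, 0.084])), (183, array([0.525, 0.201, 0.071]))]
```

View pics/t2.png

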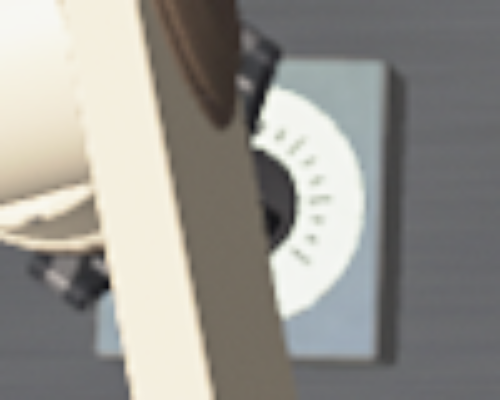

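Run:
```python
from h import *
S=camera_info("side")
def pr(c,P):
    d=att(c).T@(np.array(P)-c["position"]);return np.array([c["cx"]-c["fx"]*d[0]/d[2],c["cy"]+c["fy"]*d[1]/d[2]]).round(1)
for z in(.1945,.2075,.22): print(z,pr(S,[.141,.557,z]))
a=cv2.resize(np.load("side0.npz")["p"][30:110,45:135],None,fx=4,fy=4)
p,d=capture("side");b=cv2.resize(p[145:200,258:320],None,fx=6,fy=6);b=b[:320]
cv2.imwrite("pics/c3.png",np.hstack([a,b[:320]])[...,::-1])
for z in(.0625,.09): print((pr(S,[.5333,.2188,z])-[258,145])*6+[360,0])
```

```text
0.1945 [ 98.6 100.8]
0.2075 [97.2 96.2]
0.22 [95.8 91.6]
[543.  215.4]
[541.8 163.2]
```

View pics/c3.png

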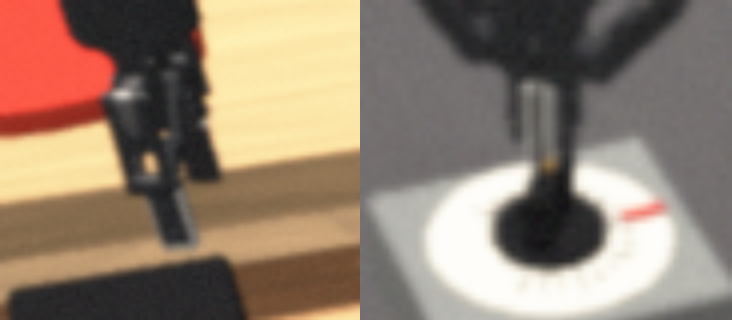

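```bash
python3 -m inch '[{"tx":0,"ty":0,"tz":-0.5,"ax":0,"ay":0,"az":0,"jaw":0},{"tx":0,"ty":0,"tz":-1,"ax":0,"ay":0,"az":0,"jaw":0},{"tx":0,"ty":0,"tz":-1.6,"ax":0,"ay":0,"az":0,"jaw":0},{"tx":0,"ty":0,"tz":-2.4,"ax":0,"ay":0,"az":0,"jaw":0},{"tx":0,"ty":0,"tz":-2.4,"ax":0,"ay":0,"az":0,"jaw":0}]'
python3 - <<'E'
from h import *
S=camera_info("side");o=get_obs();p=o["tcp_pos"]
s,d=capture("side");C=cloud(S,d)
g=(np.hypot(C[...,0]-p[0],C[...,1]-p[1])<.035)&(C[...,2]>.095)
v,u=np.nonzero(g);print("pts>",len(v),"rows",v.min(),v.max(),"zmin",np.sort(C[g][:,2])[:12].round(3))
for r in range(v.max()-14,v.max()+1,2):
    k=v==r;print(r,u[k].min(),u[k].max(),C[r,int(np.median(u[k]))].round(3))
cv2.imwrite("pics/c4.png",cv2.resize(s[110:200,245:335],None,fx=6,fy=6)[...,::-1])
E
```

```text
time_s: 4.52
tcp_pos: [0.5353, 0.2195, 0.1279]
tool_rot: [0.001, 0.318, 0.948, 0.0]
force: [0.2, -0.2, 0.8]
width: 0.004
pts> 1020 rows 80 149 zmin [0.164 0.164 0.167 0.168 0.168 0.169 0.169 0.169 0.171 0.171 0.171 0.172]
135 282 298 [0.532 0.204 0.207]
137 282 294 [0.531 0.209 0.199]
139 282 294 [0.529 0.205 0.196]
141 282 294 [0.53  0.208 0.189]
143 282 294 [0.531 0.21  0.182]
145 283 293 [0.531 0.211 0.176]
147 285 291 [0.53  0.206 0.173]
149 290 290 [0.536 0.209 0.164]
```

View pics/c4.png

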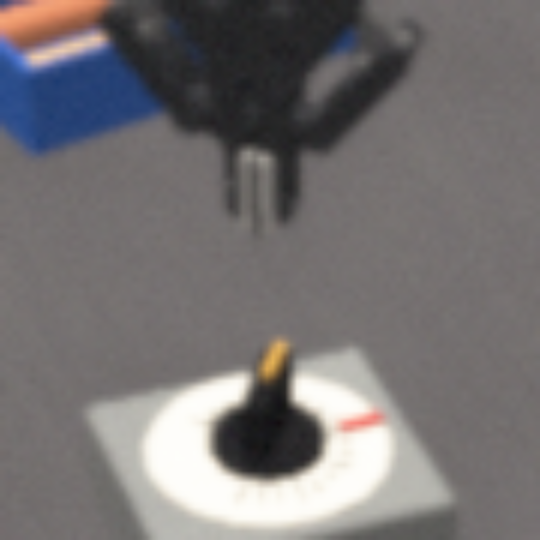

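Seen tip (crop (258,232), image (288,149)) is at z of about 0.16, while the reported TCP z is 0.128, roughly 32 mm lower. I'll idle one call to see whether the reading settles, then measure again.

```bash
python3 -m inch '[{"tx":0,"ty":0,"tz":0,"ax":0,"ay":0,"az":0,"jaw":0},{"tx":0,"ty":0,"tz":0,"ax":0,"ay":0,"az":0,"jaw":0},{"tx":0,"ty":0,"tz":0,"ax":0,"ay":0,"az":0,"jaw":0},{"tx":0,"ty":0,"tz":0,"ax":0,"ay":0,"az":0,"jaw":0},{"tx":0,"ty":0,"tz":0,"ax":0,"ay":0,"az":0,"jaw":0}]'
python3 - <<'E'
from h import *
S=camera_info("side");o=get_obs();p=o["tcp_pos"];print(o["joint_positions"].round(4),o["qd"].round(3),o["tau"].round(1))
s,d=capture("side");C=cloud(S,d)
g=(np.hypot(C[...,0]-p[0],C[...,1]-p[1])<.035)&(C[...,2]>.095)
v,u=np.nonzero(g);r=v.max();uu=u[v>=r-2].mean();print("tip row",r,uu)
# point on ray nearest the reported tool axis (vertical)
c=np.array(S["position"]);dd=ray(S,uu,r+.5);k=((p-c)[:2]@dd[:2])/(dd[:2]@dd[:2]);print("tip on axis",c+dd*k,"reported",p)
# calibration check: box near top corner known height, scale centre
print("skirt/scale side depth z",C[186,280:300,2].round(3))
E
```

```text
time_s: 4.98
tcp_pos: [0.5346, 0.2193, 0.1256]
tool_rot: [0.0, 0.318, 0.948, -0.001]
force: [-0.5, -0.1, 0.5]
width: -0.002
[ 2.5670e-01  1.8940e-01  1.5336e+00 -1.2000e-03  1.4192e+00 -2.2375e+00] [-0.001 -0.001 -0.    -0.002 -0.001  0.001] [  0.  -73.4 -55.4  -0.    0.   -0. ]
tip row 149 287.9
tip on axis [0.53397308 0.2195101  0.15698952] reported [0.5345792  0.21928584 0.12555571]
skirt/scale side depth z [0.053 0.055 0.058 0.061 0.059 0.063 0.06  0.062 0.064 0.064 0.058 0.06
 0.058 0.058 0.062 0.062 0.061 0.057 0.054 0.051]
```

The bias is consistent: the real tip is about 31 mm above the reported TCP (0.157 against 0.1256), matching the empty close above the bar. I'll go down to reported z of about 0.035, watching the force.

```bash
python3 -m inch '[{"tx":0,"ty":0,"tz":0,"ax":0,"ay":0,"az":0,"jaw":45},{"tx":0,"ty":0,"tz":0,"ax":0,"ay":0,"az":0,"jaw":45},{"tx":0,"ty":0,"tz":0.3,"ax":0,"ay":0,"az":0,"jaw":45},{"tx":0,"ty":0,"tz":0.7,"ax":0,"ay":0,"az":0,"jaw":45},{"tx":0,"ty":0,"tz":1.2,"ax":0,"ay":0,"az":0,"jaw":45}]' 40
python3 -m inch '[{"tx":0,"ty":0,"tz":0.5,"ax":0,"ay":0,"az":0,"jaw":45},{"tx":0,"ty":0,"tz":0.9,"ax":0,"ay":0,"az":0,"jaw":45},{"tx":0,"ty":0,"tz":1.3,"ax":0,"ay":0,"az":0,"jaw":45},{"tx":0,"ty":0,"tz":1.7,"ax":0,"ay":0,"az":0,"jaw":45},{"tx":0,"ty":0,"tz":2.0,"ax":0,"ay":0,"az":0,"jaw":45}]'
python3 -m inch '[{"tx":0,"ty":0,"tz":0.1,"ax":0,"ay":0,"az":0,"jaw":45},{"tx":0,"ty":0,"tz":0.2,"ax":0,"ay":0,"az":0,"jaw":45},{"tx":0,"ty":0,"tz":0.3,"ax":0,"ay":0,"az":0,"jaw":45},{"tx":0,"ty":0,"tz":0.35,"ax":0,"ay":0,"az":0,"jaw":45},{"tx":0,"ty":0,"tz":0.35,"ax":0,"ay":0,"az":0,"jaw":45}]'
python3 -m inch '[{"tx":0,"ty":0,"tz":0,"ax":0,"ay":0,"az":0,"jaw":30},{"tx":0,"ty":0,"tz":0,"ax":0,"ay":0,"az":0,"jaw":20},{"tx":0,"ty":0,"tz":0,"ax":0,"ay":0,"az":0,"jaw":5},{"tx":0,"ty":0,"tz":0,"ax":0,"ay":0,"az":0,"jaw":5},{"tx":0,"ty":0,"tz":0,"ax":0,"ay":0,"az":0,"jaw":5}]'
```

```text
time_s: 5.45
tcp_pos: [0.5347, 0.2193, 0.0947]
tool_rot: [0.0, 0.318, 0.948, -0.0]
force: [-0.0, 0.3, -0.5]
width: 0.524
time_s: 5.87
tcp_pos: [0.5344, 0.2192, 0.0433]
tool_rot: [0.0, 0.318, 0.948, -0.001]
force: [0.3, -0.4, -0.1]
width: 0.532
time_s: 6.28
tcp_pos: [0.5345, 0.2192, 0.0347]
tool_rot: [0.0, 0.318, 0.948, -0.001]
force: [0.4, -0.5, -0.0]
width: 0.527
time_s: 6.7
tcp_pos: [0.5345, 0.2193, 0.0351]
tool_rot: [0.0, 0.318, 0.948, -0.0]
force: [-3.8, 2.5, 7.2]
width: 0.156
```

Gripped (13.3 mm). Now the clockwise turn, 52.4° = 10.5 units, in two calls.

```bash
python3 -m inch '[{"tx":0,"ty":0,"tz":0,"ax":0,"ay":0,"az":1,"jaw":5},{"tx":0,"ty":0,"tz":0,"ax":0,"ay":0,"az":2,"jaw":5},{"tx":0,"ty":0,"tz":0,"ax":0,"ay":0,"az":3,"jaw":5},{"tx":0,"ty":0,"tz":0,"ax":0,"ay":0,"az":4,"jaw":5},{"tx":0,"ty":0,"tz":0,"ax":0,"ay":0,"az":5,"jaw":5}]'
python3 -m inch '[{"tx":0,"ty":0,"tz":0,"ax":0,"ay":0,"az":1.2,"jaw":5},{"tx":0,"ty":0,"tz":0,"ax":0,"ay":0,"az":2.4,"jaw":5},{"tx":0,"ty":0,"tz":0,"ax":0,"ay":0,"az":3.6,"jaw":5},{"tx":0,"ty":0,"tz":0,"ax":0,"ay":0,"az":4.8,"jaw":5},{"tx":0,"ty":0,"tz":0,"ax":0,"ay":0,"az":5.5,"jaw":5}]'
python3 -c "
from h import *
o=get_obs();print(todelta(o['tcp_pos'],down(90.6)),o['wrist_torque'],o['force'])"
```

```text
time_s: 7.12
tcp_pos: [0.5344, 0.2194, 0.0351]
tool_rot: [0.0, 0.517, 0.856, -0.0]
force: [-1.9, 0.9, 0.1]
width: 0.15
time_s: 7.53
tcp_pos: [0.5343, 0.2195, 0.0351]
tool_rot: [0.0, 0.708, 0.706, -0.0]
force: [-0.4, 1.9, 0.3]
width: 0.151
(array([0., 0., 0.]), array([-0.003,  0.009, -0.153])) [0.14240154 0.27275311 0.0428399 ] [-0.38539482  1.88170434  0.32533819]
```

```bash
python3 -m inch '[{"tx":0,"ty":0,"tz":0,"ax":0,"ay":0,"az":0,"jaw":5},{"tx":0,"ty":0,"tz":0,"ax":0,"ay":0,"az":0,"jaw":20},{"tx":0,"ty":0,"tz":0,"ax":0,"ay":0,"az":0,"jaw":30},{"tx":0,"ty":0,"tz":0,"ax":0,"ay":0,"az":0,"jaw":40},{"tx":0,"ty":0,"tz":0,"ax":0,"ay":0,"az":0,"jaw":40}]'
python3 -m inch '[{"tx":0,"ty":0,"tz":-0.5,"ax":0,"ay":0,"az":0,"jaw":40},{"tx":0,"ty":0,"tz":-1.2,"ax":0,"ay":0,"az":0,"jaw":40},{"tx":0,"ty":0,"tz":-2.4,"ax":0,"ay":0,"az":0,"jaw":40},{"tx":0,"ty":0,"tz":-3.8,"ax":0,"ay":0,"az":0,"jaw":40},{"tx":0,"ty":0,"tz":-5,"ax":0,"ay":0,"az":0,"jaw":40}]'
python3 - <<'E'
from h import *
S=camera_info("side");s,d=capture("side")
h=cv2.cvtColor(s,cv2.COLOR_RGB2HSV)
for n,lo,hi,z in(("red",(0,120,80),(8,255,255),.0515),("yellow",(12,120,60),(35,255,255),.09)):
    k=np.zeros((480,640),np.uint8);k[155:205,262:322]=cv2.inRange(h,lo,hi)[155:205,262:322];v,u=np.nonzero(k)
    if len(u)<3: print(n,len(u));continue
    P=np.array([onz(S,a,b,z) for a,b in zip(u,v)])[:,:2];w,V=np.linalg.eigh(np.cov(P.T));q=P.mean(0)-[.5343,.2194]
    print(n,len(u),P.mean(0),"axis",np.degrees(np.arctan2(V[1,1],V[0,1])),"from c",np.degrees(np.arctan2(q[1],q[0])),P.min(0),P.max(0))
print(todelta([.485,-.2336,.16],down(82)))
E
```

```text
time_s: 7.95
tcp_pos: [0.5344, 0.2195, 0.0352]
tool_rot: [0.0, 0.708, 0.707, -0.0]
force: [0.3, -0.1, -0.0]
width: 0.472
time_s: 8.37
tcp_pos: [0.5343, 0.2195, 0.1632]
tool_rot: [0.001, 0.708, 0.707, 0.0]
force: [0.0, -0.4, 1.1]
width: 0.469
red 3 [0.58093424 0.22106976] axis -170.8145476854337 from c 2.0506243084895024 [0.57716031 0.22007084] [0.58606697 0.22209356]
yellow 23 [0.54389885 0.21425864] axis 82.58100300938159 from c -28.174496699041537 [0.53372049 0.18046613] [0.55476891 0.22208923]
(array([-18.15 ,  -2.036,   0.335]), array([ 0.095, -0.023,  1.588]))
```

```bash
python3 -m inch '[{"tx":0,"ty":-0.9,"tz":0,"ax":0,"ay":0,"az":0,"jaw":40},{"tx":-0.9,"ty":-1.5,"tz":0,"ax":0,"ay":0,"az":0,"jaw":40},{"tx":-2.2,"ty":-1.5,"tz":0,"ax":0,"ay":0,"az":0,"jaw":40},{"tx":-3.6,"ty":-1.5,"tz":0,"ax":0,"ay":0,"az":0,"jaw":40},{"tx":-5,"ty":-1.5,"tz":0,"ax":0,"ay":0,"az":0,"jaw":40}]'
python3 -m inch '[{"tx":-1.3,"ty":0,"tz":0,"ax":0,"ay":0,"az":0,"jaw":40},{"tx":-2.6,"ty":0,"tz":0,"ax":0,"ay":0,"az":0,"jaw":40},{"tx":-4,"ty":0,"tz":0,"ax":0,"ay":0,"az":0,"jaw":40},{"tx":-5.4,"ty":0,"tz":0,"ax":0,"ay":0,"az":0,"jaw":40},{"tx":-6.6,"ty":0,"tz":0,"ax":0,"ay":0,"az":0,"jaw":40}]'
python3 -m inch '[{"tx":-1.3,"ty":0,"tz":0,"ax":0,"ay":0,"az":0.4,"jaw":40},{"tx":-2.6,"ty":0,"tz":0,"ax":0,"ay":0,"az":0.8,"jaw":40},{"tx":-4,"ty":0,"tz":0,"ax":0,"ay":0,"az":1.2,"jaw":40},{"tx":-5.4,"ty":0,"tz":0,"ax":0,"ay":0,"az":1.6,"jaw":40},{"tx":-6.5,"ty":0,"tz":0,"ax":0,"ay":0,"az":1.6,"jaw":40}]'
python3 - <<'E'
from h import *
print(todelta([.497,-.2353,.10],down(82)))
T=camera_info("top");s,d=capture("top");h=cv2.cvtColor(s,cv2.COLOR_RGB2HSV)
for n,lo,hi,z in(("red",(0,120,80),(8,255,255),.0515),("yellow",(15,120,80),(35,255,255),.09)):
    k=np.zeros((480,640),np.uint8);k[205:270,135:195]=cv2.inRange(h,lo,hi)[205:270,135:195];v,u=np.nonzero(k)
    if len(u)<3: print(n,len(u));continue
    P=np.array([onz(T,a,b,z) for a,b in zip(u,v)])[:,:2];w,V=np.linalg.eigh(np.cov(P.T));q=P.mean(0)-[.5343,.2194]
    print(n,len(u),P.mean(0),"axis",np.degrees(np.arctan2(V[1,1],V[0,1])),"from c",np.degrees(np.arctan2(q[1],q[0])),"px",u.mean(),v.mean())
# tip height here
S=camera_info("side");s,d=capture("side");C=cloud(S,d);p=get_obs()["tcp_pos"]
g=(np.hypot(C[...,0]-p[0],C[...,1]-p[1])<.05)&(C[...,2]>.08);v,u=np.nonzero(g)
print("tip cluster low z",np.sort(C[g][:,2])[:20].round(3),p)
cv2.imwrite("pics/c5.png",cv2.resize(s[200:400,280:450],None,fx=3,fy=3)[...,::-1])
E
```

```text
time_s: 8.83
tcp_pos: [0.4982, 0.0942, 0.17]
tool_rot: [0.003, 0.707, 0.707, 0.004]
force: [0.5, -0.5, 0.6]
width: 0.468
time_s: 9.25
tcp_pos: [0.498, -0.073, 0.1707]
tool_rot: [0.003, 0.707, 0.707, 0.004]
force: [0.4, 0.5, 0.2]
width: 0.47
time_s: 9.67
tcp_pos: [0.4978, -0.238, 0.1714]
tool_rot: [0.004, 0.755, 0.655, 0.004]
force: [0.1, -0.0, 0.1]
width: 0.468
(array([ 0.097, -0.078,  2.854]), array([ 0.127, -0.018, -0.02 ]))
red 17 [0.57874427 0.21987894] axis 179.49416727639428 from c 0.617410250741046 px 162.52941176470588 215.23529411764707
yellow 36 [0.54476492 0.21966486] axis -179.2239733401797 from c 1.4498103176390746 px 158.0 228.5
tip cluster low z [0.209 0.209 0.209 0.209 0.209 0.209 0.21  0.21  0.21  0.21  0.211 0.211
 0.211 0.211 0.211 0.211 0.211 0.212 0.212 0.212] [ 0.49774516 -0.23905999  0.17084968]
```

View pics/c5.png

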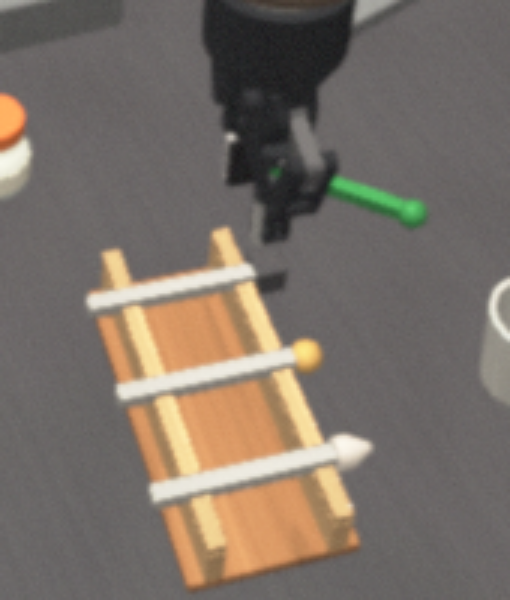

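Dial check: pointer direction about 1°, mark 0.6°, so it is on the mark. The picture shows the gripper hovering over the rack's middle notch; tips are at crop (268,235) and the ball at (307,355), with the shank clear. Going down to reported z of about -0.003 (real tip about 0.028).

```bash
python3 -m inch '[{"tx":0.1,"ty":-0.08,"tz":0.5,"ax":0.13,"ay":0,"az":0,"jaw":40},{"tx":0.1,"ty":-0.08,"tz":1.2,"ax":0.13,"ay":0,"az":0,"jaw":40},{"tx":0.1,"ty":-0.08,"tz":2,"ax":0.13,"ay":0,"az":0,"jaw":40},{"tx":0.1,"ty":-0.08,"tz":2.6,"ax":0.13,"ay":0,"az":0,"jaw":40},{"tx":0.1,"ty":-0.08,"tz":2.85,"ax":0.13,"ay":0,"az":0,"jaw":40}]'
python3 -c "
from h import *
print(todelta([.497,-.2353,-.003],down(82)))"
```

```text
time_s: 10.18
tcp_pos: [0.4959, -0.2347, 0.0971]
tool_rot: [-0.002, 0.755, 0.656, -0.0]
force: [-0.2, 0.1, -0.2]
width: 0.467
(array([-0.03 ,  0.061,  4.005]), array([-0.045, -0.031, -0.007]))
```

```bash
python3 -m inch '[{"tx":0,"ty":0.06,"tz":0.5,"ax":0,"ay":0,"az":0,"jaw":40},{"tx":0,"ty":0.06,"tz":1,"ax":0,"ay":0,"az":0,"jaw":40},{"tx":0,"ty":0.06,"tz":1.5,"ax":0,"ay":0,"az":0,"jaw":40},{"tx":0,"ty":0.06,"tz":2,"ax":0,"ay":0,"az":0,"jaw":40},{"tx":0,"ty":0.06,"tz":2.4,"ax":0,"ay":0,"az":0,"jaw":40}]'
python3 -m inch '[{"tx":0,"ty":0,"tz":0.4,"ax":0,"ay":0,"az":0,"jaw":40},{"tx":0,"ty":0,"tz":0.8,"ax":0,"ay":0,"az":0,"jaw":40},{"tx":0,"ty":0,"tz":1.2,"ax":0,"ay":0,"az":0,"jaw":40},{"tx":0,"ty":0,"tz":1.5,"ax":0,"ay":0,"az":0,"jaw":40},{"tx":0,"ty":0,"tz":1.6,"ax":0,"ay":0,"az":0,"jaw":40}]'
python3 -m inch '[{"tx":0,"ty":0,"tz":0,"ax":0,"ay":0,"az":0,"jaw":30},{"tx":0,"ty":0,"tz":0,"ax":0,"ay":0,"az":0,"jaw":20},{"tx":0,"ty":0,"tz":0,"ax":0,"ay":0,"az":0,"jaw":4},{"tx":0,"ty":0,"tz":0,"ax":0,"ay":0,"az":0,"jaw":4},{"tx":0,"ty":0,"tz":0,"ax":0,"ay":0,"az":0,"jaw":4}]' 70
```

```text
time_s: 10.6
tcp_pos: [0.4972, -0.2339, 0.0365]
tool_rot: [-0.003, 0.755, 0.656, -0.0]
force: [-0.1, -0.7, 0.6]
width: 0.466
time_s: 11.02
tcp_pos: [0.4966, -0.2334, -0.0048]
tool_rot: [-0.003, 0.755, 0.656, -0.001]
force: [-0.9, 0.6, -0.3]
width: 0.469
time_s: 11.43
tcp_pos: [0.4969, -0.2336, -0.0043]
tool_rot: [-0.003, 0.755, 0.656, -0.0]
force: [-0.7, 0.7, 4.2]
width: 0.123
```

```bash
python3 -m inch '[{"tx":0,"ty":0,"tz":-0.2,"ax":0,"ay":0,"az":0,"jaw":4},{"tx":0,"ty":0,"tz":-0.6,"ax":0,"ay":0,"az":0,"jaw":4},{"tx":0,"ty":0,"tz":-1.2,"ax":0,"ay":0,"az":0,"jaw":4},{"tx":0,"ty":0,"tz":-1.8,"ax":0,"ay":0,"az":0,"jaw":4},{"tx":0,"ty":0,"tz":-2.4,"ax":0,"ay":0,"az":0,"jaw":4}]'
python3 -m inch '[{"tx":0,"ty":0,"tz":-0.8,"ax":0,"ay":0,"az":0,"jaw":4},{"tx":0,"ty":0,"tz":-1.6,"ax":0,"ay":0,"az":0,"jaw":4},{"tx":0,"ty":0,"tz":-2.4,"ax":0,"ay":0,"az":0,"jaw":4},{"tx":0,"ty":0,"tz":-3.2,"ax":0,"ay":0,"az":0,"jaw":4},{"tx":0,"ty":0,"tz":-3.8,"ax":0,"ay":0,"az":0,"jaw":4}]'
cat >> h.py <<'E'
y15=np.radians(15);AX=np.array([np.cos(y15)*.8660254,np.sin(y15)*.8660254,.5]);FY=np.array([-np.sin(y15),np.cos(y15),0]);FZ=np.cross(AX,FY)
LENS=np.array([.6571,.0387,.2747]);FOC=LENS-.08*AX
RG=np.column_stack([FY,AX,-FZ])
def ball2(dbg=False):
    "ball centre by two-view rays (yellow blob)"
    out=[]
    for n in("side","top"):
        c=camera_info(n);p,d=capture(n);h=cv2.cvtColor(p,cv2.COLOR_RGB2HSV);k=cv2.inRange(h,(17,130,90),(35,255,255))
        m,l,st,ce=cv2.connectedComponentsWithStats(k);X=cloud(c,d)
        for i in range(1,m):
            if st[i,4]>=25: 
                P=np.median(X[l==i],0)
                if P[2]>.11: out.append((n,c,ce[i],st[i].tolist(),P)); print(n,ce[i].round(1),st[i].tolist(),P.round(4))
    for a in out:
        for b in out:
            if a[0]=="side" and b[0]=="top":
                A,B=ray(a[1],*a[2]),ray(b[1],*b[2]);A/=np.linalg.norm(A);B/=np.linalg.norm(B);pa,pb=np.array(a[1]["position"]),np.array(b[1]["position"])
                t=np.linalg.lstsq(np.column_stack([A,-B]),pb-pa,rcond=None)[0];print("tri",((pa+A*t[0]+pb+B*t[1])/2).round(4),"gap",np.linalg.norm(pa+A*t[0]-pb-B*t[1]).round(4))
E
python3 - <<'E'
from h import *
o=get_obs();print(o["width"],o["force"],o["tcp_pos"])
R0=rot(o["tool_rot"]).as_matrix();print("pred ball",o["tcp_pos"]-.0503*R0[:,2]+.054*R0[:,1])
ball2()
G=FOC-.065*AX;print("focus",FOC,"G",G,"TCP goal",G-.0503*FZ)
print(todelta(G-.0503*FZ,RG))
E
```

```text
time_s: 11.85
tcp_pos: [0.4972, -0.2338, 0.0573]
tool_rot: [-0.003, 0.755, 0.656, -0.0]
force: [0.5, 0.1, -1.8]
width: 0.124
time_s: 12.27
tcp_pos: [0.4978, -0.2341, 0.1551]
tool_rot: [-0.002, 0.755, 0.656, 0.0]
force: [0.6, 0.4, -1.5]
width: 0.123
0.12318489360856891 [ 0.57760105  0.39720018 -1.47122623] [ 0.49777504 -0.23414963  0.1551251 ]
pred ball [ 0.55136304 -0.24177213  0.20528798]
side [393.4 263.1] [388, 257, 10, 11, 51] [ 0.5492 -0.251   0.2114]
focus [0.5901787  0.02076849 0.2347    ] G [0.53580514 0.00619914 0.2022    ] TCP goal [0.56009817 0.01270844 0.15863892]
(array([10.139,  1.069, -0.109]), array([-5.919,  1.19 , -4.492]))
```

Punch lifted; the ball matches the prediction. Moving sideways, 40 mm back from the goal, then turning.

```bash
python3 -m inch '[{"tx":0.4,"ty":-0.5,"tz":0,"ax":0,"ay":0,"az":0,"jaw":4},{"tx":1.4,"ty":-1,"tz":0,"ax":0,"ay":0,"az":0,"jaw":4},{"tx":2.6,"ty":-1.4,"tz":0,"ax":0,"ay":0,"az":0,"jaw":4},{"tx":3.8,"ty":-1.4,"tz":0,"ax":0,"ay":0,"az":0,"jaw":4},{"tx":5,"ty":-1.4,"tz":0,"ax":0,"ay":0,"az":0,"jaw":4}]'
python3 -m inch '[{"tx":1,"ty":0,"tz":0,"ax":0,"ay":0,"az":0,"jaw":4},{"tx":2.2,"ty":0,"tz":0,"ax":0,"ay":0,"az":0,"jaw":4},{"tx":3.4,"ty":0,"tz":0,"ax":0,"ay":0,"az":0,"jaw":4},{"tx":4.4,"ty":0,"tz":0,"ax":0,"ay":0,"az":0,"jaw":4},{"tx":5,"ty":0,"tz":0,"ax":0,"ay":0,"az":0,"jaw":4}]'
python3 - <<'E'
from h import *
G=FOC-.065*AX;print(todelta(G-.0503*FZ-.04*AX,RG))
E
```

```text
time_s: 12.78
tcp_pos: [0.4803, -0.1046, 0.1554]
tool_rot: [-0.001, 0.755, 0.656, 0.0]
force: [1.7, 0.0, -1.7]
width: 0.123
time_s: 13.2
tcp_pos: [0.4974, 0.0216, 0.155]
tool_rot: [-0.001, 0.754, 0.656, 0.0]
force: [0.4, -0.3, -2.0]
width: 0.118
(array([-0.546,  1.259,  0.652]), array([-5.931,  1.178, -4.49 ]))
```

```bash
python3 -m inch '[{"tx":0,"ty":0,"tz":0,"ax":-0.6,"ay":0.12,"az":-0.45,"jaw":4},{"tx":0,"ty":0,"tz":0,"ax":-1.2,"ay":0.24,"az":-0.9,"jaw":4},{"tx":0,"ty":0,"tz":0,"ax":-1.8,"ay":0.36,"az":-1.35,"jaw":4},{"tx":0,"ty":0,"tz":0,"ax":-2.4,"ay":0.48,"az":-1.8,"jaw":4},{"tx":0,"ty":0,"tz":0,"ax":-3,"ay":0.6,"az":-2.25,"jaw":4}]'
python3 -m inch '[{"tx":0,"ty":0,"tz":0,"ax":-0.6,"ay":0.12,"az":-0.45,"jaw":4},{"tx":0,"ty":0,"tz":0,"ax":-1.2,"ay":0.24,"az":-0.9,"jaw":4},{"tx":0,"ty":0,"tz":0,"ax":-1.8,"ay":0.36,"az":-1.35,"jaw":4},{"tx":0,"ty":0,"tz":0,"ax":-2.4,"ay":0.48,"az":-1.8,"jaw":4},{"tx":0,"ty":0,"tz":0,"ax":-3,"ay":0.6,"az":-2.25,"jaw":4}]'
python3 - <<'E'
from h import *
G=FOC-.065*AX;print(todelta(G-.0503*FZ-.04*AX,RG))
o=get_obs();R0=rot(o["tool_rot"]).as_matrix();print("pred ball",o["tcp_pos"]-.0503*R0[:,2]+.054*R0[:,1],"if world-z bias",o["tcp_pos"]+[0,0,.031]-.0193*R0[:,2]+.054*R0[:,1]);ball2()
E
```

```text
time_s: 13.62
tcp_pos: [0.497, 0.0219, 0.1545]
tool_rot: [0.081, 0.679, 0.722, 0.106]
force: [-0.5, -0.1, -2.1]
width: 0.122
time_s: 14.03
tcp_pos: [0.4965, 0.0221, 0.154]
tool_rot: [0.16, 0.585, 0.767, 0.209]
force: [0.1, 0.9, -2.1]
width: 0.121
(array([-1.026,  0.52 ,  1.023]), array([ 0.117, -0.019,  0.059]))
pred ball [0.51664558 0.02769633 0.22479264] if world-z bias [0.5318679  0.03182895 0.22910552]
side [313.8 172.7] [309, 169, 9, 8, 39] [0.5154 0.0185 0.2297]
top [245.9 232.3] [240, 227, 12, 11, 104] [0.5149 0.0271 0.2311]
tri [0.5173 0.0277 0.2226] gap 0.0027
```

Triangulated ball (0.517, 0.028, 0.223) matches the prediction with the offset along the tool axis. Approaching in line with the lens.

```bash
python3 -m inch '[{"tx":-0.3,"ty":0,"tz":0.3,"ax":0.1,"ay":0,"az":0.06,"jaw":4},{"tx":-0.7,"ty":0,"tz":0.7,"ax":0.1,"ay":0,"az":0.06,"jaw":4},{"tx":-1,"ty":0.2,"tz":1,"ax":0.1,"ay":0,"az":0.06,"jaw":4},{"tx":-1.03,"ty":0.4,"tz":1.02,"ax":0.1,"ay":0,"az":0.06,"jaw":4},{"tx":-1.03,"ty":0.5,"tz":1.02,"ax":0.1,"ay":0,"az":0.06,"jaw":4}]'
python3 -m inch '[{"tx":0,"ty":0.3,"tz":0,"ax":0,"ay":0,"az":0,"jaw":4},{"tx":0,"ty":0.7,"tz":0,"ax":0,"ay":0,"az":0,"jaw":4},{"tx":0,"ty":1.1,"tz":0,"ax":0,"ay":0,"az":0,"jaw":4},{"tx":0,"ty":1.4,"tz":0,"ax":0,"ay":0,"az":0,"jaw":4},{"tx":0,"ty":1.6,"tz":0,"ax":0,"ay":0,"az":0,"jaw":4}]'
python3 - <<'E'
from h import *
G=FOC-.065*AX;print(todelta(G-.0503*FZ,RG))
print("want ball c",FOC-.011*AX);ball2()
s,d=capture("side");t,d=capture("top")
a=cv2.resize(s[70:220,270:430],None,fx=2.5,fy=2.5,interpolation=cv2.INTER_CUBIC);b=cv2.resize(t[70:280,130:270],None,fx=375/210,fy=375/210)
cv2.imwrite("pics/fin.png",np.hstack([a,b])[...,::-1])
E
```

```text
time_s: 14.55
tcp_pos: [0.5259, 0.0029, 0.1371]
tool_rot: [0.155, 0.59, 0.766, 0.205]
force: [-0.1, 0.5, -1.1]
width: 0.122
time_s: 14.97
tcp_pos: [0.5605, 0.0122, 0.1579]
tool_rot: [0.156, 0.589, 0.766, 0.205]
force: [1.1, 0.8, -1.8]
width: 0.12
(array([ 0.024,  0.003, -0.03 ]), array([-0.029, -0.026, -0.043]))
want ball c [0.58097702 0.01830291 0.2292    ]
side [344.6 166.9] [340, 163, 9, 8, 33] [0.5798 0.0086 0.2332]
top [251.2 195.8] [246, 191, 12, 11, 107] [0.5808 0.0172 0.2359]
tri [0.5834 0.0175 0.2263] gap 0.0018
```

View pics/fin.png

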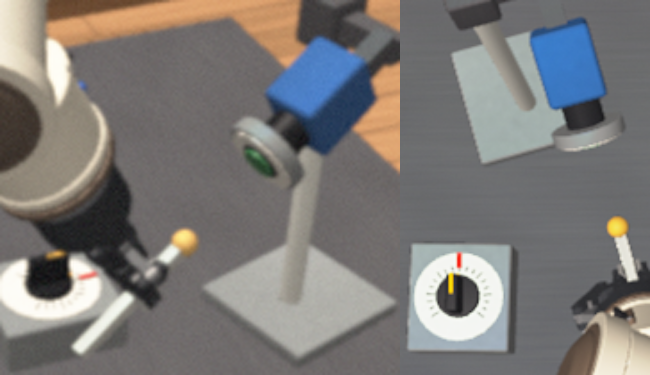

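Final picture: side view has the shank running from (80,350) to the ball (183,242), in line with the green lens (262,160). In the top view the dial pointer lines up with the red mark. I'll let it settle, check once, and hand in.

```bash
python3 -m inch '[{"tx":0,"ty":0,"tz":0,"ax":0,"ay":0,"az":0,"jaw":4},{"tx":0,"ty":0,"tz":0,"ax":0,"ay":0,"az":0,"jaw":4},{"tx":0,"ty":0,"tz":0,"ax":0,"ay":0,"az":0,"jaw":4},{"tx":0,"ty":0,"tz":0,"ax":0,"ay":0,"az":0,"jaw":4},{"tx":0,"ty":0,"tz":0,"ax":0,"ay":0,"az":0,"jaw":4}]'
python3 -c "
from h import *
print(get_obs()['qd'].round(4));ball2();print(hand_in())"
```

```text
time_s: 15.58
tcp_pos: [0.5592, 0.0118, 0.1568]
tool_rot: [0.155, 0.59, 0.766, 0.205]
force: [0.5, -1.0, -1.2]
width: 0.121
[ 0.0019  0.0012 -0.0028 -0.0002 -0.0026 -0.0006]
side [344.3 167.9] [340, 164, 8, 8, 34] [0.5785 0.0074 0.2327]
top [251.4 196.9] [246, 191, 12, 12, 106] [0.5791 0.0171 0.2345]
tri [0.5822 0.0172 0.2243] gap 0.0026
the job is handed in; nothing more can be done
None
```

I set the dial to the red mark, took the brass-ball punch out of the middle notch, and handed in at about 15.6 s. The arm was holding the punch still in front of the lens. The hand-in gave no verdict, so the figures below are my own measurements.

**Last checks**
- **Dial:** the top camera put the pointer at about 1° and the mark at 0.6°, against about 7° allowed. I measured this just before picking up the punch. The final picture still shows the pointer at the mark.
- **Ball:** both cameras placed its centre about 5 mm from where it should be (tip limit 16 mm). This rests on my own estimate of the lens position, good to about 5 mm.
- **Shank:** the tool angle was within about 0.3° of the line of sight I measured, and the side picture shows the shank in line with the lens.
- **Grip:** the fingers were at about 10 mm opening with 70 N set, and the arm was at rest.

**What disagreed or went wrong**
- **Refused moves:** my first five move calls were refused because rows left out some of the keys. Nothing moved.
- **Tool tip offset:** the real fingertips stood about 31 mm short of the reported tool point. My first attempt to grip the dial therefore closed on air just above the bar. I measured the offset with the side camera and corrected for it. The ball's position after tilting showed that the offset runs along the tool's axis.
- **Side-camera depth:** it read up to about 10–15 mm too close on small objects, so I relied on lines of sight from both cameras instead.
- **Red mark:** it measured about 43 mm from the dial axis, not the stated 38 mm. I used only its direction.
- **Bystanders:** I did not re-measure the other punches, the jar or the cup afterwards. No contact showed in the force readings.

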